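# Unlock the drill guide and slide it to its end stop

### The job

Get the drill jig ready for drilling the bracket: press the green release button on the sliding carriage and, keeping it held down all the way so that the lock does not snap back in on the way, push the carriage along its rail until it is fully home against the red end stop. Then let the button spring up so that the carriage is locked there, and take the hand away. Press and push only: do not lift or disturb the socket, spray can, wrench and brake pad lying around.

Things in the scene. Friction and masses are not known exactly. Their poses are not given: they have to be found in the camera images.
- jig: Drill jig, fixed to the bench, elsewhere and turned in each run. Grey base plate 150 x 300 x 8 mm with a steel rail along its y axis. Origin on the table below the rail's axis, half-way along the rail; z up. The carriage is pushed to jig +y, from the low dark parking stop (-y end) to the red end stop (+y end, 80 x 18 mm, top 48 mm up). An aluminium bracket lies on the base at +x near the end stop.
- carriage (a joint): Aluminium carriage on the rail (m): 0 parked (every start), 0.120 home against the end stop. 90 mm (jig x) by 110 mm (jig y), top face 47 mm above the table. Captive on the rail; unlocked it slides with 2.5 N; locked it has 2.5 mm of play. Lock notches every 20 mm, the last at the end stop: if the button is let up between, the lock pin rubs under a tooth and snaps into the next notch.
- release (a joint): How far the green button is pressed down (m): 0 up (locked in a notch), 0.010 fully down on its hard stop. It frees the lock from 5 mm down on; a press of 7 to 9 mm is good. Spring: 1.8 N at first, 6 N fully down; it springs back when let go.
- release_top (a point): Centre of the top of the round green button (32 mm diameter), midway across the carriage. It rides on the carriage and moves with it; 61 mm above the table when up; fully down it still stands 4 mm proud of the carriage.
- push_face (a point): Point, 61 mm above the table, on the upright face of the black guide block on the carriage, 25 mm ahead (jig +y) of the button's centre. The face is 76 mm wide (jig x), 47 to 73 mm above the table. A fingertip pressing the button can bear on this face to push the carriage. Block 46 mm long (jig y); an arm with a brass drill bush (80 mm high) juts from it to 87 mm in jig x.
- carriage_front (a point): Middle of the carriage's leading (+y) end face, 40 mm above the table. It meets end_stop when the carriage is home.
- end_stop (a point): Middle of the face of the red end stop that the carriage comes up against, 40 mm above the table.
- socket_mid (a point): Loose chrome socket, 28 mm diameter, 38 mm high, standing upright; the point is its centre. Bystander.
- spray_can_mid (a point): Loose spray can with a blue label, 54 mm diameter, 150 mm high, standing; the point is its centre. Bystander.
- brake_pad_mid (a point): Loose brake pad, 45 x 95 x 16 mm, lying flat; the point is its centre. Bystander.
- wrench: Loose steel wrench, 160 mm long, lying flat along its own x axis; origin under its middle. Bystander.

How it is judged:
On the way, in this order (a step that is already met when the one before it is completed fails the run):
1. the button is pressed over 5 mm while the carriage is still parked (value of joint release above 0.005 m and value of joint carriage below 0.01 m), for 0.1 s.
2. the carriage is at the end stop with the button still held down (value of joint carriage above 0.1165 m and value of joint release above 0.004 m), for 0.1 s.
3. the button is up and the lock is in at the end stop (value of joint carriage above 0.1165 m and value of joint release below 0.002 m), for 0.2 s.
At the end, for the whole second after the job is handed in: The carriage stands at rest within 3.5 mm of the end stop, the button is up again (less than 2 mm down, lock in), the robot is clear, and the socket, spray can, wrench and brake pad are within 20 mm of where they stood (all of step 3 and distance between carriage_front and end_stop below 0.004 m and velocity of joint carriage between -0.005 and 0.005 m/s and distance of each of socket_mid, spray_can_mid, brake_pad_mid, wrench from where it was at the start of the episode below 0.02 m); the robot touches nothing.
It fails at once if the button was let up and the lock snapped in on the way (value of joint release below 0.002 m and value of joint carriage between 0.012 and 0.108 m).
It fails at once if the socket was moved or lifted (over 20 mm) (distance of socket_mid from where it was at the start of the episode above 0.02 m).
It fails at once if the spray can was moved or lifted (over 20 mm) (distance of spray_can_mid from where it was at the start of the episode above 0.02 m).
It fails at once if the wrench was moved or lifted (over 20 mm) (distance of wrench from where it was at the start of the episode above 0.02 m).
It fails at once if the brake pad was moved or lifted (over 20 mm) (distance of brake_pad_mid from where it was at the start of the episode above 0.02 m).
It also fails if it takes over 45 s, if anything falls off the work surface, if the arm or the gripper's body presses on something with over 40 N, if the wrist force passes 120 N, or if a joint passes its speed limit or range.

### The arm

A 7-joint arm with a two-finger parallel gripper is mounted at the origin on the work surface. World frame = base frame: x ahead of the robot, y to its left, z up, the work surface at z = 0. Lengths are in m, angles in rad, forces in N, time in s.
With the tool pointing down it reaches from about 0.35 to 0.9 m from the base axis. Payload 8.1 kg.
Tool frame: the origin (TCP) lies where the fingers leave the gripper's body, on its centre line; the fingertips stand 66 mm ahead of it and the grasp point (between the pads) lies 47 mm ahead of it (arm.tip_reach is the distance from the TCP to the fingertips, in m); z points along the fingers, y is the direction in which the jaws open and shut (so a half turn about z gives the same grasp; the last joint's range is limited). The gripper opens to 92 mm and grips with 3 to 60 N. Pads are 19 mm wide; open, the fingers measure 130 mm over their backs; the gripper's body (75 mm by 190 mm) begins 47 mm behind the grasp point.
Start: joints at [-0.103, 0.434, 0.025, 1.573, -0.012, 1.134, -0.075], TCP at [0.625, -0, 0.292] pointing down, gripper open.
Joint ranges: [-2.62, 2.62], [-0.44, 2.09], [-1.27, 1.32], [0.08, 2.57], [-1.32, 4.46], [0.12, 2], [-2.74, 2.74]. Speed limits (rad/s): [2.22, 2.22, 3.01, 3.01, 3.14, 3.14, 3.14].

### API

Orientations are given as a rotation vector (axis times angle).
In Python, from cell import arm gives the robot as it stands.
- The arm moves only by the tool carry_out, never from a script. Its argument "plan" is a list of rows, each a list of 5 numbers: the shift along the world's x, y, z in cm, then the turn about the world's z in rad, then the finger opening in cm, from 0 to 9.18. In form: [[tx, ty, tz, spin, fingers], ...]. A call has 1 to 20 rows; each row is the pose to reach, as a shift and turn from the pose measured when the call began; what a row does not reach only later rows make up. A row lasts 1/10 s, in which the tool goes at most 50 mm and 8.59 degrees, less where a joint would pass 70% of its speed; a pose out of reach is approached as far as the arm can. A call with a gripper value outside its range is refused whole. The fingers move at their own pace and stop on an object; "squeeze" is the grip in N (left out, the last holds). Time passes only in rows, so rows that repeat a pose let the fingers close. It gives the time, the measured TCP pose, the force and the opening at its end, in the units of the state.
- arm.observe(): the state, without advancing time (a new reading comes with each control period).
- arm.get_image(name): name is "scene" or "side" or "wrist"; returns (picture, depth): 400x640x3 uint8, red, green, blue; 400x640 float32, m along the optical axis (not along the pixel's ray), 0 where there is no reading.
- arm.get_calibration(name): a dict with "intrinsics" (3x3 intrinsics, pixels), "rvec" (rotation vector, rad) and "tvec" (3), from world to camera coordinates, as OpenCV has them; the wrist camera has in their place "tool_from_camera" (4x4, takes a point from camera to tool coordinates, whose origin is the TCP and whose axes are the flange's). Camera axes: x right, y down, z forward; pixel columns grow to the right and rows downward; lengths in m; the calibration is good to about 2 mm. The wrist camera is an equidistant fisheye: a pixel r from the principal point sees the ray r / f radians off the axis. A picture is of the moment at which its call begins: read the wrist's pose just before it. get_calibration takes no time and is no camera call.
- arm.sign_off(): hands the job in, once; it reports no verdict.
The state is a dict: "clock": time; "joints": joint angles; "dq": joint speeds; "joint_efforts": joint torques, N m; "position": TCP position; "ee_rot": TCP orientation; "force": force on the tool from outside, world axes, zero at the start; "ft_torque": the same for the moment, N m; "width": opening from 0.0 (shut) to 1.0 (fully open).
Only numpy, scipy, OpenCV 4.12 (cv2) and the standard library are available. Lean on these libraries where they do the work, as an engineer would, in place of code of your own. Each camera call takes 0.05 s, during which the arm holds its last target. There are 200 camera calls.

## Working session

There is one attempt and no reset: what is moved stays moved. The work goes in short steps, Python scripts to look and compute and a tool call to move; the robot and the scene stay as the last step left them, time stands still between calls to the robot, and variables do not carry over. Pictures are saved under pics/ and viewed, about 8 in all and at most 12, crops included, and the job is handed in when it is done.

Besides the shell and the picture viewer there is one more tool, called after ">>>" as a command line: name --pt "numbers of a row" for each row, then --argument value for the rest. carry_out: Moves the arm, as the interface text tells. Its arguments: {"type":"object","properties":{"plan":{"type":"array"},"squeeze":{"type":"number"}},"required":["plan"]}

```bash
mkdir -p pics
cat > h.py <<'E'
import numpy as np, cv2
from cell import arm
def cloud(name):
    im,d=arm.get_image(name); c=arm.get_calibration(name)
    K=np.array(c["intrinsics"]);R=cv2.Rodrigues(np.array(c["rvec"],float))[0];t=np.array(c["tvec"],float).ravel()
    v,u=np.mgrid[:400,:640]
    P=np.dstack([(u-K[0,2])/K[0,0]*d,(v-K[1,2])/K[1,1]*d,d])
    return im,d,(P-t)@R
def save(n,im): cv2.imwrite(f"pics/{n}.png",im[:,:,::-1])
E
python3 - <<'E'
from h import *
s=arm.observe(); print(s["position"],s["ee_rot"],s["force"],s["width"],arm.tip_reach)
ims=[]
for n in("scene","side"):
    im,d,W=cloud(n); save(n,im)
    hsv=cv2.cvtColor(im,cv2.COLOR_RGB2HSV)
    for nm,lo,hi in(("green",(40,90,50),(85,255,255)),("red",(0,130,60),(8,255,255)),("red2",(172,130,60),(180,255,255))):
        m=cv2.inRange(hsv,lo,hi)
        k,l,st,ce=cv2.connectedComponentsWithStats(m)
        for i in range(1,k):
            if st[i,4]>40:
                p=W[(l==i)&(d>0)]
                print(n,nm,st[i],ce[i].round(),np.median(p,0).round(3),p.min(0).round(3),p.max(0).round(3))
E
```

```text
[ 6.24579624e-01 -5.84165433e-05  2.91422323e-01] [-2.22072097e+00 -2.22069444e+00  2.00190621e-03] [-0.02655826 -0.04335439  0.152662  ] 1.000204520376259 0.0655
scene green [322 151  13  11 106] [327. 156.] [ 0.463 -0.037  0.059] [ 0.445 -0.054  0.048] [ 0.482 -0.014  0.072]
scene red [419   0  35  18 325] [439.   6.] [-0.616 -0.554 -0.277] [-0.627 -0.676 -0.309] [ 0.081 -0.057  0.306]
scene red [ 505    0   90   82 3566] [546.  35.] [-0.619 -0.061 -0.128] [-0.695 -0.181 -0.323] [-0.055  0.062  0.301]
scene red [ 550    0   90  146 7267] [606.  67.] [-0.62   0.16  -0.168] [-1.05  -0.004 -0.642] [-0.601  0.426  0.112]
scene red [334 223  35  20 448] [350. 232.] [0.552 0.155 0.044] [ 0.49   0.13  -0.004] [0.589 0.176 0.051]
side green [356 184  15  13 136] [363. 190.] [ 0.458 -0.034  0.06 ] [ 0.445 -0.052  0.048] [ 0.474 -0.023  0.063]
side red [274 230  30  37 529] [289. 248.] [0.543 0.159 0.046] [0.511 0.132 0.013] [0.586 0.178 0.051]
side red [   0  326  108   74 4986] [ 48. 368.] [0.816 0.514 0.005] [ 0.718  0.477 -0.002] [0.912 0.581 0.034]
```

View pics/scene.png

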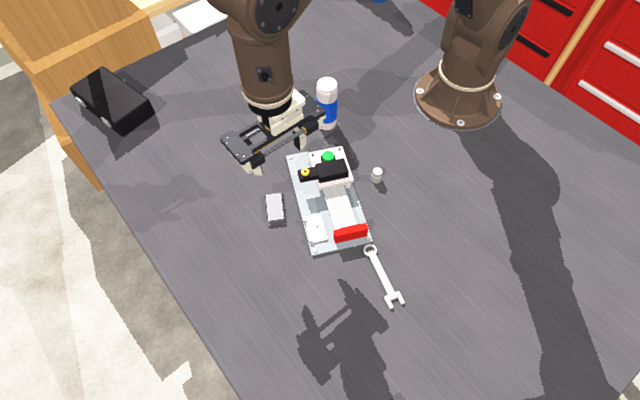

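View pics/side.png

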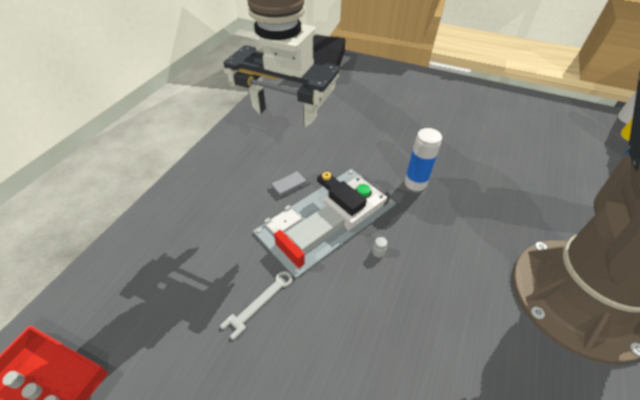

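The scene view shows the button at (327,156), the red stop at (350,232), the can at (327,105), close behind the button, and the socket at (376,174). The side view agrees. Next I'll get the precise points and axis.

Run:
```python
from h import *
def plane(c,uv,z):
    K=np.array(c["intrinsics"]);R=cv2.Rodrigues(np.array(c["rvec"],float))[0];t=np.array(c["tvec"],float).ravel()
    o=-R.T@t; r=R.T@np.linalg.solve(K,np.r_[uv,1.]); return o+r*(z-o[2])/r[2]
for n in("scene","side"):
    im,d,W=cloud(n); c=arm.get_calibration(n); hsv=cv2.cvtColor(im,cv2.COLOR_RGB2HSV)
    near=(W[...,0]>.3)&(W[...,0]<.8)&(abs(W[...,1])<.35)&(d>0)
    g=(cv2.inRange(hsv,(40,90,50),(85,255,255))>0)&near
    ys,xs=np.nonzero(g); b=plane(c,[xs.mean(),ys.mean()],.058); print(n,"button(ray)",b.round(4))
    p=W[g&(W[...,2]>.057)]; print(" button(depth)",p.mean(0).round(4))
    r=((cv2.inRange(hsv,(0,130,60),(8,255,255))|cv2.inRange(hsv,(172,130,60),(180,255,255)))>0)&near
    T=W[r&(W[...,2]>.044)]; rect=cv2.minAreaRect(T[:,:2].astype(np.float32)); print(" stop top",len(T),rect,T[:,2].mean())
    bx=cv2.boxPoints(rect); e=max((bx[1]-bx[0],bx[2]-bx[1]),key=np.linalg.norm); print(" stop axis deg",np.degrees(np.arctan2(e[1],e[0])))
    v=np.array(rect[0])-b[:2]; print(" push dir deg",np.degrees(np.arctan2(v[1],v[0])),np.linalg.norm(v))
    bl=(cv2.inRange(hsv,(95,120,40),(125,255,255))>0)&near
    Q=W[bl]; print(" can label",len(Q),np.median(Q,0).round(3),Q.min(0).round(3),Q.max(0).round(3))
    m=near&(W[...,2]>.1)&(W[...,2]<.16)&(abs(W[...,0]-.4)<.12)&(W[...,1]<.1); print(" tall near",m.sum(),np.median(W[m],0).round(3) if m.any() else '', W[m].min(0).round(3),W[m].max(0).round(3))
    k=near&(abs(W[...,2]-.073)<.006)&(hsv[...,2]<70)&(np.hypot(W[...,0]-b[0],W[...,1]-b[1])<.1)
    print(" block",k.sum(),cv2.minAreaRect(W[k][:,:2].astype(np.float32)))
```

```text
scene button(ray) [ 0.4631 -0.0375  0.058 ]
 button(depth) [ 0.4626 -0.038   0.0597]
 stop top 231 ((0.5503512024879456, 0.15151426196098328), (0.019471555948257446, 0.07880186289548874), 64.63587951660156) 0.04660528388702859
 stop axis deg -25.36414
 push dir deg 65.22801908137558 0.20820366839076027
 can label 252 [ 0.373 -0.14   0.073] [ 0.32  -0.173 -0.006] [ 0.393 -0.135  0.107]
 tall near 512 [ 0.373 -0.153  0.14 ] [ 0.339 -0.19   0.1  ] [ 0.393 -0.135  0.151]
 block 368 ((0.5063185691833496, -0.005073480308055878), (0.04487304389476776, 0.11726577579975128), 66.79121398925781)
side button(ray) [ 0.4591 -0.0361  0.058 ]
 button(depth) [ 0.4605 -0.0357  0.0603]
 stop top 321 ((0.548346996307373, 0.15282171964645386), (0.01987346075475216, 0.07819521427154541), 65.0172119140625) 0.04745299983853836
 stop axis deg -24.982792
 push dir deg 64.70794991755687 0.2089033916976415
 can label 539 [ 0.362 -0.139  0.072] [ 0.337 -0.158  0.034] [ 0.389 -0.133  0.106]
 tall near 730 [ 0.363 -0.144  0.139] [ 0.337 -0.188  0.1  ] [ 0.391 -0.134  0.152]
 block 675 ((0.501427948474884, -0.002040047198534012), (0.04448467493057251, 0.11431147158145905), 65.6025390625)
```

Both views agree: push direction 65°, block face about 25 mm ahead of the button, can well behind. I'll hover with the fingers shut and the jaws across the push direction.

>>> carry_out --pt "-3 -0.5 -2 -0.1 0" --pt "-6 -1 -4 -0.2 0" --pt "-9 -1.5 -6 -0.3 0" --pt "-12 -2 -8 -0.4 0" --pt "-14.5 -2.4 -10 -0.436 0" --pt "-15.8 -2.5 -11.5 -0.436 0" --pt "-15.8 -2.5 -11.5 -0.436 0" --pt "-15.8 -2.5 -11.5 -0.436 0" --pt "-15.8 -2.5 -11.5 -0.436 0" --squeeze 20

```text
clock: 1.1
position: [0.4685, -0.0248, 0.1777]
ee_rot: [2.649, 1.689, 0.002]
force: [-0.2, 0.1, -0.5]
width: 0.267
```

Run:
```python
from h import *
s=arm.observe(); print(s["position"],s["ee_rot"],s["force"],s["width"],s["clock"])
R=cv2.Rodrigues(np.array(s["ee_rot"]))[0]; print(R.round(3)); tip=np.array(s["position"])+R[:,2]*.0655
print("tip",tip)
ims=[]
im,d=arm.get_image("wrist"); 
im2,d2=arm.get_image("side")
a=cv2.resize(im,(640,400)); b=cv2.resize(im2[80:280,240:480],(480,400))
save("hov",np.vstack([cv2.resize(im,(448,280)),cv2.resize(b,(448,300))]))
```

```text
[ 0.4684745  -0.02483052  0.17767618] [2.64873933e+00 1.68860500e+00 2.32036370e-03] [-0.18931328  0.14308893 -0.49133574] 0.2671620980287029 1.1
[[ 0.422  0.907  0.001]
 [ 0.907 -0.422  0.   ]
 [ 0.001  0.001 -1.   ]]
tip [ 0.4685695  -0.02479953  0.11217625]
```

View pics/hov.png

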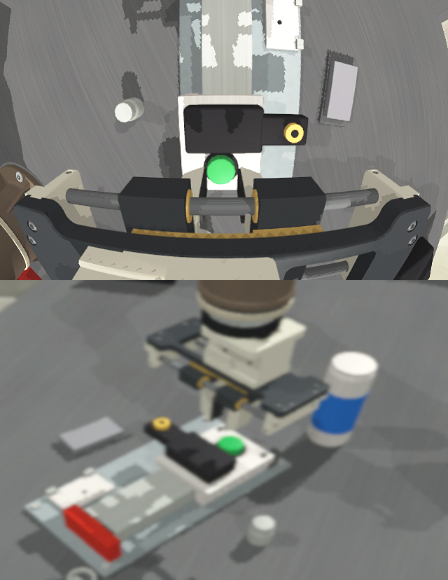

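The wrist view shows the button at about (316,240) full-scale, lined up between the fingers, with the block face ahead of it. The can and socket are clear. I'll check the button position from this near view.

```bash
cat > w.py <<'E'
from h import *
def wrist():
    s=arm.observe(); im,d=arm.get_image("wrist"); c=arm.get_calibration("wrist")
    K=np.array(c["intrinsics"]);T=np.array(c["tool_from_camera"])
    v,u=np.mgrid[:400,:640]; x=(u-K[0,2])/K[0,0]; y=(v-K[1,2])/K[1,1]; th=np.hypot(x,y); k=np.tan(th)/np.maximum(th,1e-9)
    P=np.dstack([x*k*d,y*k*d,d]); P=P@T[:3,:3].T+T[:3,3]
    R=cv2.Rodrigues(np.array(s["ee_rot"]))[0]; return im,d,P@R.T+np.array(s["position"]),s
u=np.array([.4226,.9063]);w=np.array([.9063,-.4226])
E
python3 - <<'E'
from w import *
im,d,W,s=wrist(); hsv=cv2.cvtColor(im,cv2.COLOR_RGB2HSV)
tip=np.array(s["position"])[:2]
g=(cv2.inRange(hsv,(40,90,50),(85,255,255))>0)&(d>0)&(abs(W[...,2]-.06)<.006)
p=W[g]; print(g.sum(),p.mean(0),p.min(0),p.max(0)); q=p[:,:2]-tip
print("button rel tip: u",np.ptp(q@u),(q@u).min(),(q@u).max()," w",(q@w).min(),(q@w).max())
k=(d>0)&(abs(W[...,2]-.073)<.004)&(hsv[...,2]<80); q=W[k][:,:2]-tip; f=abs(q@w)<.03
print("block u",np.percentile((q@u)[f],[1,5,50,95,99]),W[k][:,2].mean())
E
```

```text
1116 [ 0.46121544 -0.03840819  0.05975377] [ 0.44612228 -0.05508161  0.05404504] [ 0.47570988 -0.02438942  0.06211295]
button rel tip: u 0.030251551628120068 -0.03220947910819565 -0.001957927480075586  w -0.01511602104409823 0.013462398675691973
block u [0.00938689 0.01130207 0.03215563 0.05159762 0.05299495] 0.07205617471676738
```

The button is 16.5 mm behind the tip and the face about 9 mm ahead, so the fingertip would clip the block. I'll back off 4 mm and descend to just above the button.

>>> carry_out --pt "-0.17 -0.36 0 0 0" --pt "-0.17 -0.36 -1.5 0 0" --pt "-0.17 -0.36 -3 0 0" --pt "-0.17 -0.36 -4.3 0 0" --pt "-0.17 -0.36 -4.3 0 0" --pt "-0.17 -0.36 -4.3 0 0"

```text
clock: 1.85
position: [0.4663, -0.0287, 0.1346]
ee_rot: [-2.649, -1.688, -0.001]
force: [-0.4, 0.4, 0.3]
width: 0.004
```

Run:
```python
from w import *
im,d,W,s=wrist(); save("w2",im[60:400,140:500])
print(s["position"],s["force"],s["width"])
hsv=cv2.cvtColor(im,cv2.COLOR_RGB2HSV); tip=np.array(s["position"])[:2]
k=(d>0)&(abs(W[...,2]-.073)<.004)&(hsv[...,2]<80); q=W[k][:,:2]-tip; f=abs(q@w)<.03
print("block u",np.percentile((q@u)[f],[1,5,50,95,99]))
```

```text
[ 0.46630523 -0.02871831  0.13459411] [-0.3635697   0.37277515  0.26609569] 0.004220995534908042
block u [0.01311818 0.01543797 0.03666473 0.05565382 0.05715147]
```

View pics/w2.png

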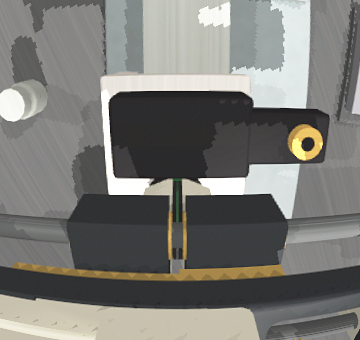

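The fingers are shut and sit over the button, behind the block face (crop row ~178), with about 3 mm of gap. Pressing about 8 mm.

>>> carry_out --pt "0 0 -0.6 0 0" --pt "0 0 -1.1 0 0" --pt "0 0 -1.6 0 0" --pt "0 0 -1.6 0 0" --pt "0 0 -1.6 0 0"

```text
clock: 2.4
position: [0.4669, -0.029, 0.119]
ee_rot: [2.649, 1.688, 0.003]
force: [1.8, -3.6, 4.3]
width: 0.006
```

Force 4.3 N fits a press of 6–7 mm. I'll go 1 mm deeper, then start sliding 4 cm and check the force.

>>> carry_out --pt "0 0 -0.1 0 0" --pt "0 0 -0.1 0 0" --pt "0 0 -0.1 0 0" --pt "0.21 0.45 -0.1 0 0" --pt "0.42 0.91 -0.1 0 0" --pt "0.74 1.59 -0.1 0 0" --pt "1.06 2.27 -0.1 0 0" --pt "1.37 2.95 -0.1 0 0" --pt "1.69 3.63 -0.1 0 0" --pt "1.69 3.63 -0.1 0 0"

```text
clock: 3.4
position: [0.4845, 0.0089, 0.1181]
ee_rot: [2.648, 1.69, 0.005]
force: [1.3, 3.1, 4.9]
width: 0.005
```

```bash
cat > c.py <<'E'
from w import *
im,d,W,s=wrist(); hsv=cv2.cvtColor(im,cv2.COLOR_RGB2HSV); tip=np.array(s["position"])[:2]
k=(d>0)&(abs(W[...,2]-.073)<.004)&(hsv[...,2]<80); q=W[k][:,:2]-tip; f=abs(q@w)<.03
print("block u rel tip",np.percentile((q@u)[f],[1,5,50,95,99]),"tip u,w",tip@u,tip@w,s["force"],s["position"])
im,d,W=cloud("side"); hsv=cv2.cvtColor(im,cv2.COLOR_RGB2HSV)
r=((cv2.inRange(hsv,(0,130,60),(8,255,255)))>0)&(abs(W[...,2]-.048)<.005)&(W[...,1]<.3)&(d>0)
k=(abs(W[...,2]-.073)<.006)&(hsv[...,2]<70)&(d>0)&(W[...,0]<.7)&(np.hypot(*(W[...,:2]-tip).transpose(2,0,1))<.12)
print("side stop u",np.percentile(W[r][:,:2]@u,[2,50,98]),"side block u",np.percentile(W[k][:,:2]@u,[2,50,98]))
E
python3 c.py
```

```text
block u rel tip [0.01324608 0.01574713 0.03714688 0.05605878 0.05746039] tip u,w 0.21284501564870076 0.4353629102189474 [1.32816474 3.11713092 4.94514707] [0.48453203 0.00891734 0.11813898]
side stop u [0.36066909 0.3716148  0.37985988] side block u [0.23054244 0.25454772 0.27274588]
```

The block follows the tip (41–42 mm travelled) and the press is steady. I'll slide another 7.6 cm, which stops short of home.

>>> carry_out --pt "0.21 0.45 0 0 0" --pt "0.51 1.09 0 0 0" --pt "0.8 1.72 0 0 0" --pt "1.1 2.36 0 0 0" --pt "1.4 3.0 0 0 0" --pt "1.69 3.63 0 0 0" --pt "1.99 4.26 0 0 0" --pt "2.28 4.9 0 0 0" --pt "2.58 5.53 0 0 0" --pt "2.88 6.16 0 0 0" --pt "3.09 6.62 0 0 0" --pt "3.21 6.89 0 0 0" --pt "3.21 6.89 0 0 0"

```text
clock: 4.8
position: [0.5166, 0.0786, 0.1182]
ee_rot: [2.648, 1.691, 0.005]
force: [0.0, 0.2, 4.5]
width: 0.004
```

```bash
python3 c.py
```

```text
block u rel tip [0.01322925 0.01579365 0.03737892 0.05590935 0.05722127] tip u,w 0.28956170181096036 0.4350106241025948 [0.01605087 0.22019224 4.45326379] [0.51663417 0.0785966  0.11819886]
side stop u [0.3605679  0.371849   0.37977799] side block u [0.30731958 0.33053151 0.34921402]
```

Travel is now about 118.5 mm. Next I'll creep in until the end stop pushes back, with the button held down.

>>> carry_out --pt "0.08 0.18 0 0 0" --pt "0.17 0.36 0 0 0" --pt "0.25 0.54 0 0 0" --pt "0.34 0.72 0 0 0" --pt "0.34 0.72 0 0 0" --pt "0.34 0.72 0 0 0"

```text
clock: 5.5
position: [0.5176, 0.0804, 0.1182]
ee_rot: [2.65, 1.684, -0.007]
force: [-10.2, -19.6, 21.9]
width: 0.002
```

```bash
python3 c.py
```

```text
block u rel tip [0.01253403 0.01502358 0.03691328 0.0553006  0.05664471] tip u,w 0.2915818542826771 0.4350964116891271 [-10.19189116 -19.59399727  21.93885956] [0.51756566 0.08039127 0.11817687]
side stop u [0.36139685 0.37179771 0.37985188] side block u [0.30870742 0.331765   0.35064503]
```

The stop pushes back with 22 N along the rail at 120.5 mm of tip travel, so the carriage is home. I'll lift straight up with a slight forward bias so the lock drops in at the stop.

>>> carry_out --pt "0.08 0.18 0 0 0" --pt "0.06 0.14 0.3 0 0" --pt "0.04 0.09 0.6 0 0" --pt "0.04 0.09 0.9 0 0" --pt "0.02 0.05 1.2 0 0" --pt "0 0 1.5 0 0" --pt "0 0 1.7 0 0" --pt "-0.1 -0.2 3 0 0" --pt "-0.1 -0.2 5 0 0" --pt "-0.1 -0.2 8 0 0" --pt "-0.1 -0.2 12 0 0" --pt "-0.1 -0.2 12 0 0" --pt "-0.1 -0.2 12 0 0"

```text
clock: 6.9
position: [0.5174, 0.0791, 0.2401]
ee_rot: [2.649, 1.684, 0.0]
force: [-0.1, -0.6, -0.2]
width: 0.005
```

Run:
```python
from w import *
s=arm.observe(); print(s["position"],s["force"])
for n in("scene","side"):
    im,d,W=cloud(n); hsv=cv2.cvtColor(im,cv2.COLOR_RGB2HSV)
    g=(cv2.inRange(hsv,(40,90,50),(85,255,255))>0)&(d>0)&(abs(W[...,2]-.06)<.012); p=W[g]
    print(n,"button",g.sum(),p.mean(0) if g.any() else 0,np.percentile(p[:,2],[50,80]) if g.any() else 0, (p[:,:2]@u).mean() if g.any() else 0)
    if n=="side": save("end_side",cv2.resize(im[130:300,220:460],(720,510),interpolation=cv2.INTER_CUBIC))
im,d,W,s=wrist(); save("end_w",im); hsv=cv2.cvtColor(im,cv2.COLOR_RGB2HSV)
g=(cv2.inRange(hsv,(40,90,50),(85,255,255))>0)&(d>0)&(abs(W[...,2]-.06)<.012); p=W[g]; print("wrist button",g.sum(),p.mean(0),np.median(p[:,2]),(p[:,:2]@u).mean())
```

```text
[0.51743343 0.07906685 0.24007864] [-0.08259425 -0.61948897 -0.21591983]
scene button 129 [0.51361282 0.07171546 0.05837983] [0.05883221 0.06046773] 0.28204849809019117
side button 175 [0.50910844 0.07421994 0.05866649] [0.06004323 0.0612874 ] 0.2824147636420957
wrist button 934 [0.51089232 0.0705448  0.05919876] 0.05996457313657724 0.27983784913665416
```

View pics/end_side.png

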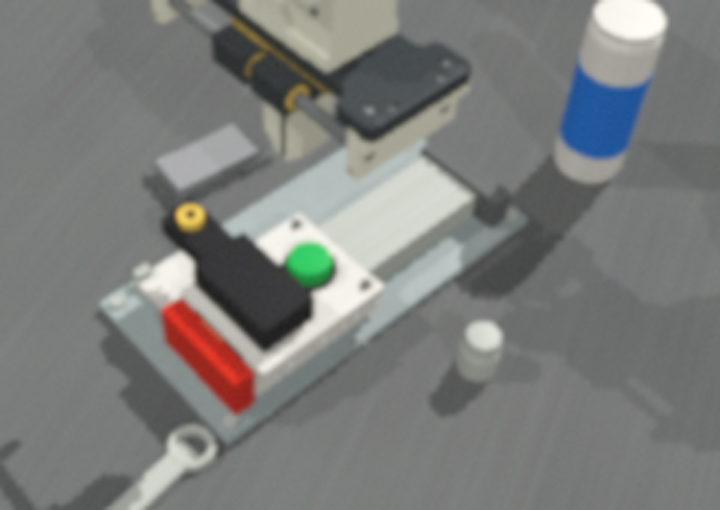

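View pics/end_w.png

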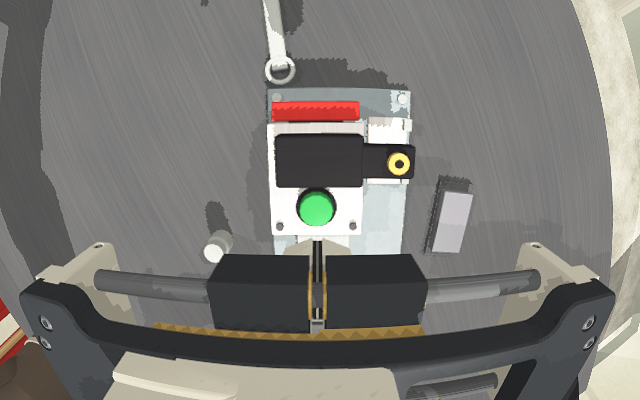

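The carriage front touches the red stop (wrist view, row ~121). The green button stands proud at z ≈ 0.060, the same as at the start. The wrist view measures 119.7 mm of travel, and the bystanders look untouched. Handing in.

```bash
python3 -c "
from cell import arm
s=arm.observe();print(s['clock'],s['force']);print(arm.sign_off())"
```

```text
7.05 [-0.53288962  0.65213492 -0.20211549]
the job is handed in; nothing more can be done
None
```

The carriage is home against the red end stop with the button up, and the job is handed in at about 7 s of robot time. I pressed the button about 8 mm with shut fingers and slid the carriage along the rail with the button held down. At the end stop it pushed back with about 22 N along the rail. I then lifted the hand straight up, and it stands about 11 cm above the button.

- **Carriage travel:** the wrist camera measured 119.7 mm by the button against the nominal 120, and the carriage front looks in contact with the stop. The scene and side cameras only agree to a few millimetres.
- **Button:** its top reads z ≈ 0.060 m, the same as before the press, so it is up. I could not read the lock directly and infer it is in from the button being up at the stop.
- **Clearance:** the tool force is near zero. The socket, spray can, wrench and brake pad look undisturbed, judged by eye only because I did not re-measure their positions.

No check failed. The camera button position differed by about 4 mm from my first fingertip placement, so I backed off 4 mm before pressing.

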